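Fetch the padlock from the latched box

TASK

Open the small grey box on the desk: swing its latch lever fully aside (a hidden stop lets it turn a quarter turn to one side only, so feel which way it goes and do not force it), then raise the lid until it stands upright or beyond. Lift the padlock up and off the hook inside and set it down, without dropping it, on the green pocket notebook; leave the lid open, and leave the mug, the stapler and the mouse where they are.

Things in the scene. Friction and masses are not known exactly. Their poses are not given: they have to be found in the camera images.
- case: Grey metal box fixed to the desk, 90 mm high to the rim, walls and floor 5 mm thick. Origin on the desk, z up, +x from the latch side to the hinge side; the box spans x -52 to +75 mm, y -75 to +75 mm; a dark 56 mm wide latch bracket stands out of its front wall to x -81 mm. Lever pivot at x -64 mm, lid hinge at x +72 mm, all at y 0. Inside, a hook on a post at x +36 mm holds the padlock.
- hook_tip (a point): Centre of the hook's upturned round end (radius 3 mm), at x -9 mm in the box. The hook is a level 6 mm round bar, its centre 75.5 mm above the desk, from the post toward the box's -x; the upturned end tops out 6 mm above the bar's top. To come off, the padlock must rise more than 6 mm (at most about 18 mm), then move at least 30 mm to the box's -x before going up.
- latch (a joint): Latch lever, rad, positive anticlockwise seen from above. Near 0 when shut: nose over the lid's edge, 45 mm handle bar pointing to the box's -x. It turns to about +1.58 or to -1.58, not both: an unseen firm stop blocks one side at about 0.3 rad; which side varies from run to run. Friction about 1.5 N at the knob; it stays where left. The nose clears the lid beyond about 1.2; free means over 1.25.
- latch_pivot (a point): Point on the lever's pivot axis, 100 mm above the desk (underside of the lever bar).
- latch_knob: Upright steel finger knob at the end of the lever, a cylinder of 12 mm diameter, 45 mm from the pivot axis. Origin at its lower end, 108 mm above the desk; it rises 30 mm from there; the top of the lever bar below it is 1.5 mm above this origin. The lever counts as forced if the fingers press on the knob with more than 80 N.
- lid (a joint): Lid hinge, rad: 0 shut, 1.57 upright, stop at 1.75. Stiff hinge: the lid stays where it is left; about 4 N at the handle moves it. Open means more than 1.40.
- lid_handle (a point): Centre of the lid's handle: a round bar of 12 mm diameter, 36 mm long along the box's y, on one central stem; its centre is 22 mm above the lid's top face (120 mm above the desk when shut) and 94 mm from the hinge along the lid. Pinched on its two end faces it can turn in the grip while the lid rises.
- lid_hinge (a point): Centre of the lid's hinge axis (parallel to the box's y), 94 mm above the desk; the lid is 8 mm thick and reaches 124 mm from the hinge.
- padlock: Brass and steel padlock, about 0.14 kg, loose, hanging by its shackle under the lid. Origin at the centre of its underside (17.6 mm above the desk when hanging), z toward the shackle, y across its width. Body 18 (x) x 42 (y) x 34 (z) mm; shackle of 7 mm round bar, 32 mm wide outside, arch top 68 mm above the origin, straight legs from 34 to 53 mm; opening 18 mm wide, 27 mm high.
- memo_book: Green pocket notebook lying on the desk, 148 (x) x 105 (y) x 12 mm. Origin at the centre of its underside.
- mug: Stoneware mug, 85 mm high, a bystander. Origin on the desk under its footprint, about 14 mm from the axis of the cup toward the handle.
- stapler: Red and black stapler, 30 x 122 x 44 mm, a bystander.
- mouse: Dark computer mouse, 109 x 67 x 35 mm, a bystander.

How it is judged:
On the way, in this order (a step that is already met when the one before it is completed fails the run):
1. the latch lever is swung free (more than 1.25 rad to its open side) while the lid is still shut ((value of joint latch above 1.25 rad or value of joint latch below -1.25 rad) and value of joint lid below 0.15 rad), for 0.1 s.
2. the lid is open beyond 1.40 rad with the padlock still in the box (value of joint lid above 1.4 rad and z of padlock in the frame of case below 0.04 m), for 0.2 s.
3. the padlock is lifted clear of the box, held by the fingers (z of padlock in the frame of case above 0.09 m and contact force between the fingers and padlock above 0.3 N), for 0.1 s.
At the end, for the whole second after the job is handed in: The latch lever is still swung aside (more than 1.25 rad), the lid stands open beyond 1.40 rad, and the padlock rests, let go and still, on the notebook lying on the desk, the centre of the padlock's underside within 70 mm (along) and 49 mm (across) of the notebook's centre; standing or lying ((value of joint latch above 1.25 rad or value of joint latch below -1.25 rad) and value of joint lid above 1.4 rad and x of padlock in the frame of memo_book between -0.07 and 0.07 m and y of padlock in the frame of memo_book between -0.049 and 0.049 m and height (world z) of padlock below 0.045 m and contact force between padlock and memo_book above 0.3 N and linear speed of padlock below 0.02 m/s and height (world z) of memo_book below 0.01 m); the robot touches nothing.
It fails at once if the mug is moved more than 30 mm (distance of mug from where it was at the start of the episode above 0.03 m).
It fails at once if the stapler is moved more than 30 mm (distance of stapler from where it was at the start of the episode above 0.03 m).
It fails at once if the mouse is moved more than 30 mm (distance of mouse from where it was at the start of the episode above 0.03 m).
It fails at once if the latch lever is forced: the fingers press on its knob with more than 80 N (contact force between the fingers and latch_knob above 80 N).
It fails at once if the padlock is dropped: it moves faster than 0.8 m/s with no finger on it (linear speed of padlock above 0.8 m/s and contact force between the fingers and padlock below 0.01 N).
It also fails if it takes over 64 s, if anything falls off the work surface, if the arm or the gripper's body presses on something with over 40 N, if the wrist force passes 120 N, or if a joint passes its speed limit or range.

ROBOT

A 6-joint arm with a two-finger parallel gripper is mounted at the origin on a cart in front of the work surface, level with it; the furniture and walls round the work are solid. World frame = base frame: x ahead of the robot, y to its left, z up, the work surface at z = 0. Lengths are in m, angles in rad, forces in N, time in s.
With the tool pointing down it reaches from about 0.3 to 0.775 m from the base axis. Payload 14.6 kg.
Tool frame: the origin (TCP) lies at the very end of the fingers, on their centre line; the grasp point (between the pads) lies 19 mm behind it; z points along the fingers, y is the line along which they close (so a half turn about z gives the same grasp; the last joint's range is limited). The gripper opens to 94 mm and grips with 3 to 60 N. Pads are 16 mm wide; open, the fingers measure 119 mm over their backs; the gripper's body (75 mm by 177 mm) begins 78 mm behind the grasp point.
Start: joints at [-1.28, 0.3, 1.521, -0, 1.321, -0.067], TCP at [0.193, -0.515, 0.205] pointing down, gripper open.
Joint ranges: [-3.03, 3.03], [-0.79, 2.21], [0.23, 2.52], [-1.04, 4.18], [0, 3.07], [-2.55, 2.55]. Speed limits (rad/s): [2.22, 2.22, 2.57, 3.14, 3.14, 3.14].

INTERFACE

Orientations are given as [roll, pitch, yaw] about the fixed x, y, z axes, in that order (R = Rz(yaw) Ry(pitch) Rx(roll)).
In Python, from station import status, vision, order, silhouettes gives the robot as it stands. The module is installed in compiled form; this text tells all that it offers.
- The arm moves only by the shell command python3 -m pendant 'ROWS' [FORCE]. ROWS is JSON, one flat list of numbers, 7 for each row, row after row: the shift along the tool's x, y, z in units of 500 mm (1.0 is 500 mm), then the turn, a rotation vector about the tool's x, y, z in units of 90 degrees (1.0 is 90 degrees), then the opening, from -1 (shut) to 1 (fully open). A call has 1 to 12 rows; each row is the pose to reach, as a shift and turn from the pose commanded when the call began, along the tool's axes at that moment; what a row does not reach only later rows make up. A row lasts 1/10 s, in which the tool goes at most 50 mm and 8.59 degrees, less where a joint would pass 70% of its speed; a pose out of reach is approached as far as the arm can. A call with a number of a shift or a turn outside -1 to 1 is refused whole. A call with a gripper value outside its range is refused whole. The fingers move at their own pace and stop on an object; FORCE is the grip in N (left out, the last holds). Time passes only in rows, so rows that repeat a pose let the fingers close. It gives the time, the measured TCP pose, the force, the opening and the grip force at its end, in the units of the state.
- status.get_obs(): the state, without advancing time (a new reading comes with each control period).
- vision.camera(name): name is "scene" or "top" or "wrist"; returns a dict with "pixels" (480x640x3 uint8, red, green, blue), "K" (3x3 intrinsics, pixels), "k1" (the pictures are not rectified: a ray, as slopes to the right and down, at radius r is drawn at 1 + k1 r^2 times it, then the intrinsics apply), "R" (3x3) and "t" (3): a world point X has camera coordinates R X + t. Camera axes: x right, y down, z forward; pixel columns grow to the right and rows downward; lengths in m; the calibration is good to about 2 mm. A picture is of the moment at which its call begins. There is no depth.
- order.hand_in(): hands the job in; it is judged then, once.
Trained networks look in a picture, given as the dict that the camera call returned (one of the last four; its "shot" number tells which), for a name from the list of things; names that differ only in an ending like _2 or _b are one class to them, and where a whole thing is asked for, a point or a joint stands for the part that bears it (a point fixed in the world has none). Each returns a list of dicts, best first, with "score" (0 to 1); they miss things now and then, are a little off and sometimes report something else, mostly with a low value. They report only what shows in the picture. A call takes as long as a camera call.
- silhouettes(target, picture): "region" (480x640 bool, what is visible of it) and "extent" ([left, top, right, bottom] in pixels, round what is visible of it).
The state is a dict: "time_s": time; "qpos": joint angles; "joint_vel": joint speeds; "tau": joint torques, N m; "ee_pos": TCP position; "eef_rot": TCP orientation; "force": force on the tool from outside, world axes, zero at the start; "moment": the same for the moment, N m; "grip_width": finger opening in m; "grip_force": force on a finger pad.
Only numpy, scipy, OpenCV 4.12 (cv2) and the standard library are available. Lean on these libraries where they do the work, as an engineer would, in place of code of your own. Each camera call takes 0.05 s, during which the arm holds its last target. There are 200 camera calls.

## Working session

There is one attempt and no reset: what is moved stays moved. The work goes in short steps, Python scripts to look and compute and a shell command to move; the robot and the scene stay as the last step left them, time stands still between calls to the robot, and variables do not carry over. Pictures are saved under pics/ and viewed, at most 10 in all, crops included, and the job is handed in when it is done.

```bash
mkdir -p pics; cat > h.py <<'E'
import numpy as np, cv2
from scipy.spatial.transform import Rotation as Ro
from station import status, vision, order, silhouettes
def proj(P,c):
    X=np.atleast_2d(P)@np.array(c["R"]).T+np.array(c["t"]); s=X[:,:2]/X[:,2:]
    s=s*(1+c["k1"]*(s**2).sum(1,keepdims=True)); K=np.array(c["K"])
    return s@K[:2,:2].T+K[:2,2]
def ray(uv,c):
    K=np.array(c["K"]); d=(np.asarray(uv,float)-K[:2,2])@np.linalg.inv(K[:2,:2]).T
    s=d.copy()
    for _ in range(20): s=d/(1+c["k1"]*(s**2).sum())
    R=np.array(c["R"]); return -R.T@np.array(c["t"]), R.T@np.array([*s,1])
def at(uv,c,z):
    o,d=ray(uv,c); return o+d*(z-o[2])/d[2]
def save(c,n,box=None,sc=1):
    im=cv2.cvtColor(c["pixels"],cv2.COLOR_RGB2BGR)
    if box: im=im[box[1]:box[3],box[0]:box[2]]
    if sc!=1: im=cv2.resize(im,None,fx=sc,fy=sc,interpolation=cv2.INTER_CUBIC)
    cv2.imwrite("pics/"+n,im)
E
python3 - <<'E'
from h import *
for n in ("top","scene"):
    c=vision.camera(n); save(c,n+"0.png")
    print(n,"cam",-np.array(c["R"]).T@c["t"])
    for t in ("case","latch_knob","lid_handle","memo_book","mug","stapler","mouse","padlock"):
        for r in silhouettes(t,c)[:2]:
            m=r["region"]; ys,xs=np.nonzero(m); u=(xs.mean(),ys.mean())
            print(t,round(r["score"],2),np.round(r["extent"]),np.round(u),np.round(at(u,c,0),3), np.round(at(u,c,.1),3))
print(status.get_obs())
E
```

```text
top cam [0.48274496 0.22334046 0.94753006]
case 0.59 [354. 169. 454. 287.] [406. 217.] [0.582 0.027 0.   ] [0.572 0.048 0.1  ]
case 0.22 [393. 241. 412. 287.] [404. 265.] [0.491 0.032 0.   ] [0.491 0.052 0.1  ]
latch_knob 0.38 [397. 278. 409. 287.] [402. 282.] [0.459 0.036 0.   ] [0.462 0.056 0.1  ]
lid_handle 0.64 [362. 172. 455. 256.] [409. 213.] [0.59  0.022 0.   ] [0.579 0.043 0.1  ]
memo_book 0.56 [218. 223. 292. 312.] [254. 265.] [0.49  0.314 0.   ] [0.489 0.305 0.1  ]
mug 0.75 [239. 153. 285. 205.] [264. 178.] [0.654 0.298 0.   ] [0.636 0.29  0.1  ]
stapler 0.94 [148. 161. 213. 201.] [183. 182.] [0.647 0.451 0.   ] [0.63  0.427 0.1  ]
mouse 0.65 [302. 306. 356. 341.] [331. 323.] [0.384 0.17  0.   ] [0.394 0.176 0.1  ]
scene cam [0.21696668 0.86803701 0.71876417]
case 0.68 [302. 154. 395. 236.] [343. 192.] [ 0.607 -0.019  0.   ] [0.553 0.104 0.1  ]
case 0.18 [301. 153. 382. 202.] [343. 177.] [ 0.636 -0.078  0.   ] [0.577 0.054 0.1  ]
latch_knob 0.53 [388. 176. 396. 193.] [391. 184.] [ 0.513 -0.106  0.   ] [0.472 0.03  0.1  ]
lid_handle 0.95 [303. 154. 383. 204.] [343. 177.] [ 0
[... 472 characters left out ...]
1  ]
{'time_s': 0.9, 'qpos': array([-1.27958450e+00,  2.99863937e-01,  1.52100524e+00,  2.31368663e-06,
        1.32073211e+00, -6.66173411e-02]), 'joint_vel': array([ 1.41794706e-03, -5.80507934e-04, -3.27972196e-04,  1.95227043e-04,
       -3.25073869e-05,  1.21946823e-03]), 'tau': array([ 2.85048520e-05, -5.31653881e+01, -3.52916479e+01,  7.08390889e-02,
        2.12374848e-02,  4.39819360e-05]), 'ee_pos': array([ 0.19261607, -0.51514754,  0.20546315]), 'eef_rot': array([-3.14158419e+00, -2.81122796e-06,  3.57828591e-01]), 'force': array([-0.50358596, -0.08768331, -0.47484742]), 'moment': array([ 0.08044548,  0.04407094, -0.00394441]), 'grip_force': 0.0, 'grip_width': 0.09408408642886569}
```

View top.

```bash
python3 - <<'E'
import cv2
im=cv2.imread("pics/top0.png")[130:350,190:490]
im=cv2.resize(im,None,fx=2.66,fy=2.66,interpolation=cv2.INTER_CUBIC); cv2.imwrite("pics/top0c.png",im)
im=cv2.imread("pics/scene0.png")[130:350,190:450]
im=cv2.resize(im,None,fx=2.66,fy=2.66,interpolation=cv2.INTER_CUBIC); cv2.imwrite("pics/scene0c.png",im)
E
```

```text
(no output)
```

View pics/top0c.png

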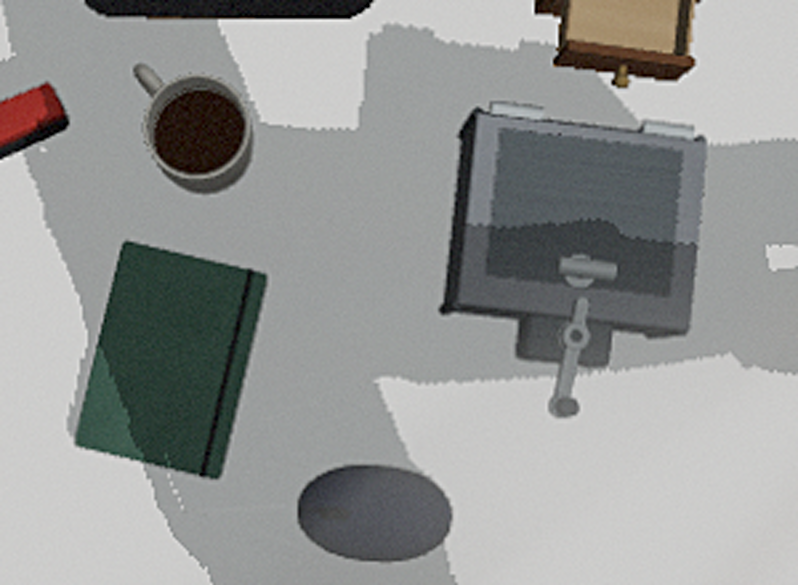

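View pics/scene0c.png

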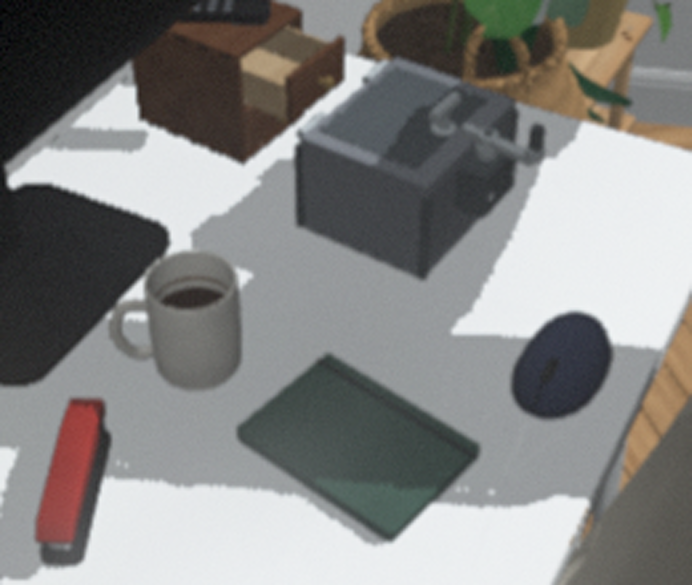

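The pictures show the box with its front facing the robot. In the top crop the handle is at (588,268), the pivot at (575,336) and the knob at (565,406). The notebook is on the left, the mouse is at the lower centre, and the mug stands behind the notebook. Next I fit the poses from both views.

```bash
cat > fit.py <<'E'
from h import *
from scipy.optimize import least_squares
ct=vision.camera("top"); cs=vision.camera("scene")
f=lambda L:np.array(L)/2.66+[190,130]
M=np.array([[-52,75,98],[-52,-75,98],[75,-75,98],[-22,0,120]])/1e3
T=f([[455,311],[690,334],[706,140],[588,268]])
S=f([[428,183],[516,103],[395,60],[445,112]])
def w(p,M): 
    c,s=np.cos(p[2]),np.sin(p[2]); return M@np.array([[c,s,0],[-s,c,0],[0,0,1]])+[p[0],p[1],0]
Mt=np.vstack([M,[[-64,0,111.5]]*1])if 0 else M
r=lambda p:np.r_[(proj(w(p,M),ct)-T).ravel(),(proj(w(p,M),cs)-S).ravel()]
s=least_squares(r,[.57,.04,-.1],loss="soft_l1"); p=s.x
print("case",p.round(4),np.round(s.fun,1))
print("pivot",w(p,np.array([[-.064,0,.11]])),"obs",at(f([575,336]),ct,.112))
k=at(f([565,405]),ct,.138); ksc=at(f([537,130]),cs,.138); print("knob top",k,ksc)
print("handle",w(p,np.array([[-.022,0,.12]])),at(f([588,268]),ct,.126))
print("nb",np.array([at(q,ct,.012) for q in f([[125,241],[267,273],[220,478],[76,445]])]).round(3))
print("mug top",at(f([198,127]),ct,.085),"mouse",at(f([375,512]),ct,.02))
E
python3 fit.py
```

```text
case [ 0.5679  0.0432 -0.1123] [ 0.6 -2.1 -1.  -0.3  0.  -0.5 -1.1  0.9  0.6  2.3  1.2 -0.8 -0.1 -1.5
  0.6 -1.1]
pivot [[0.50427112 0.05033594 0.11      ]] obs [0.50524634 0.05051056 0.112     ]
knob top [0.46269882 0.06212083 0.138     ] [0.4616739  0.06349373 0.138     ]
handle [[0.54600652 0.0456288  0.12      ]] [0.54696903 0.04505408 0.126     ]
nb [[0.573 0.346 0.012]
 [0.551 0.246 0.012]
 [0.408 0.278 0.012]
 [0.43  0.378 0.012]]
mug top [0.64007345 0.28985726 0.085     ] mouse [0.38582567 0.17044345 0.02      ]
```

```bash
cat > to.py <<'E'
import sys
from h import *
# usage: to.py [b] x y z yaw ... ; 'b' = box-frame coordinates in mm
C=np.array([.5679,.0432,-.1123])
def box(x,y,z): 
    c,s=np.cos(C[2]),np.sin(C[2]); return np.array([C[0]+c*x-s*y,C[1]+s*x+c*y,z])
def rel(P,yaw):
    o=status.get_obs(); R=Ro.from_euler("xyz",o["eef_rot"])
    d=R.inv().apply(np.array(P)-o["ee_pos"])/.5
    w=(R.inv()*Ro.from_euler("xyz",[np.pi,0,yaw])).as_rotvec()/(np.pi/2)
    return np.r_[d,w].round(4)
if __name__=="__main__":
    a=sys.argv[1:]; b=a[0]=="b"; a=list(map(float,a[b:]))
    yaw=a[3] if len(a)>3 else C[2]
    for i in range(0,len(a)-3 if len(a)>3 else 1,4):
        P=box(a[0]/1e3,a[1]/1e3,a[2]/1e3) if b else np.array(a[:3])
    print("world",P.round(4),"rel",rel(P,yaw).tolist())
E
python3 to.py 0.4625 0.0625 0.205 -0.1123
python3 to.py b -22 0 200
```

```text
world [0.4625 0.0625 0.205 ] rel [0.9102, -0.8931, 0.0009, 0.0, -0.0, 0.2993]
world [0.546  0.0457 0.2   ] rel [1.0549, -0.8031, 0.0109, 0.0, -0.0, 0.2993]
```

View pics/top0.png

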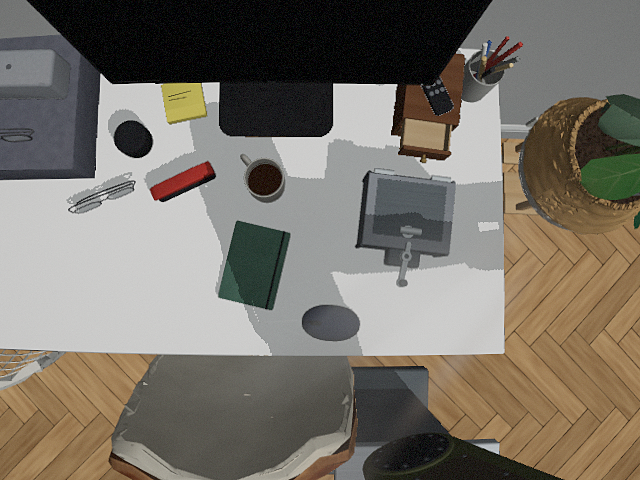

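The full top view shows the monitor's lower edge at about row 80 and the drawer unit at (430,110), both beyond the lid's swing. The way to the knob at (402,283) is free.

```bash
python3 -m pendant '[0.91,-0.893,-0.03,0,0,0.3,-0.3, 0.91,-0.893,-0.03,0,0,0.3,-0.3, 0.91,-0.893,-0.03,0,0,0.3,-0.3, 0.91,-0.893,-0.03,0,0,0.3,-0.3, 0.91,-0.893,-0.03,0,0,0.3,-0.3, 0.91,-0.893,-0.03,0,0,0.3,-0.3, 0.91,-0.893,-0.03,0,0,0.3,-0.3, 0.91,-0.893,-0.03,0,0,0.3,-0.3, 0.91,-0.893,-0.03,0,0,0.3,-0.3, 0.91,-0.893,-0.03,0,0,0.3,-0.3, 0.91,-0.893,-0.03,0,0,0.3,-0.3, 0.91,-0.893,-0.03,0,0,0.3,-0.3]' 10
python3 to.py 0.4625 0.0625 0.118 -0.1123
```

```text
time_s: 2.2
ee_pos: [0.4454, 0.0271, 0.2198]
eef_rot: [-3.142, -0.001, -0.113]
force: [1.3, -0.6, -0.0]
grip_width: 0.0331
grip_force: 0.0
world [0.4625 0.0625 0.118 ] rel [0.0258, -0.0743, 0.2037, -0.0, -0.0005, -0.0006]
```

```bash
python3 -m pendant '[0,0,0,0,0,0,-0.3, 0,0,0,0,0,0,-0.3]'
python3 to.py 0.4625 0.0625 0.118 -0.1123
```

```text
time_s: 2.4
ee_pos: [0.4448, 0.0256, 0.2192]
eef_rot: [3.141, 0.001, -0.111]
force: [0.6, -1.0, 0.8]
grip_width: 0.0327
grip_force: 0.0
world [0.4625 0.0625 0.118 ] rel [0.027, -0.0774, 0.2025, 0.0001, 0.0004, 0.0008]
```

```bash
python3 -m pendant '[0.027,-0.077,0.02,0,0,0,-0.3, 0.027,-0.077,0.02,0,0,0,-0.3, 0.027,-0.077,0.1,0,0,0,-0.3, 0.027,-0.077,0.16,0,0,0,-0.3, 0.027,-0.077,0.202,0,0,0,-0.3, 0.027,-0.077,0.202,0,0,0,-0.3, 0.027,-0.077,0.202,0,0,0,-1, 0.027,-0.077,0.202,0,0,0,-1, 0.027,-0.077,0.202,0,0,0,-1, 0.027,-0.077,0.202,0,0,0,-1]' 10
```

```text
time_s: 3.4
ee_pos: [0.4632, 0.0614, 0.1196]
eef_rot: [-3.142, -0.002, -0.114]
force: [-1.1, -0.8, 5.3]
grip_width: 0.0118
grip_force: 10.0
```

```bash
python3 -m pendant '[0,0.01,0,0,0,0,-1, 0,0.02,0,0,0,0,-1, 0,0.03,0,0,0,0,-1, 0,0.03,0,0,0,0,-1]'
python3 -m pendant '[0.003,0.005,0,0,0,0,-1, 0.003,0.01,0,0,0,0,-1, 0.003,0.01,0,0,0,0,-1]'
```

```text
time_s: 3.8
ee_pos: [0.4614, 0.0466, 0.1194]
eef_rot: [-3.141, -0.002, -0.113]
force: [-1.2, -0.4, 5.0]
grip_width: 0.0114
grip_force: 10.0
time_s: 4.1
ee_pos: [0.4622, 0.0417, 0.1193]
eef_rot: [-3.141, -0.001, -0.113]
force: [-1.6, 1.6, 5.3]
grip_width: 0.0119
grip_force: 10.0
```

```bash
python3 -m pendant '[0.002,0.006,0,0,0,0,-1, 0.005,0.012,0,0,0,0,-1, 0.005,0.012,0,0,0,0,-1]'
```

```text
time_s: 4.4
ee_pos: [0.4639, 0.036, 0.1192]
eef_rot: [-3.14, -0.001, -0.113]
force: [-1.8, 5.5, 6.9]
grip_width: 0.0118
grip_force: 10.0
```

```bash
python3 -m pendant '[0.003,0.007,0,0,0,0,-1, 0.003,0.007,0,0,0,0,-1]'
```

```text
time_s: 4.6
ee_pos: [0.4648, 0.033, 0.1192]
eef_rot: [-3.139, 0.0, -0.113]
force: [-3.4, 11.7, 6.2]
grip_width: 0.0118
grip_force: 10.1
```

```bash
python3 - <<'E'
from h import *
a=vision.camera("top"); b=vision.camera("scene")
i=lambda c,x0,y0:cv2.resize(cv2.cvtColor(c["pixels"],cv2.COLOR_RGB2BGR)[y0:y0+150,x0:x0+130],None,fx=3,fy=3,interpolation=cv2.INTER_CUBIC)
cv2.imwrite("pics/feel.png",np.hstack([i(a,340,160),i(b,300,120)]))
E
```

```text
(no output)
```

View pics/feel.png

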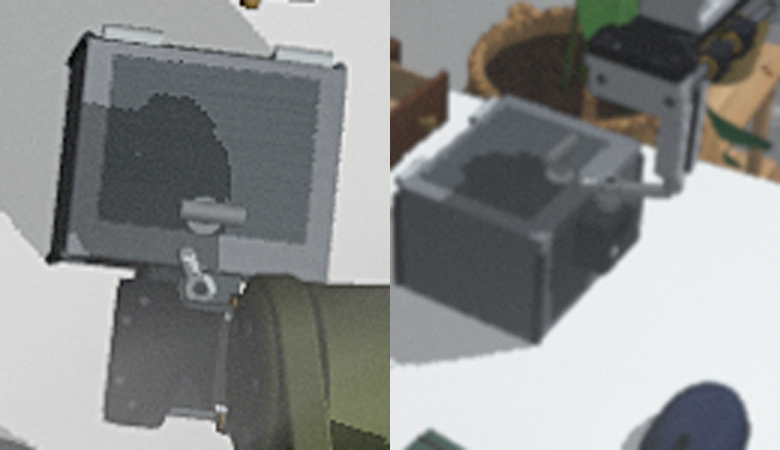

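In the top crop the lever's nose at (188,258) is now left of the pivot at (200,288), so it has turned about 0.5 rad. The resistance has climbed to 12 N against 1.5 N of friction, which means the stop is on this side. I'll turn it the other way.

```bash
python3 -m pendant '[-0.005,-0.011,0,0,0,0,-1, -0.008,-0.022,0,0,0,0,-1, -0.01,-0.033,0,0,0,0,-1, -0.011,-0.044,0,0,0,0,-1, -0.01,-0.055,0,0,0,0,-1, -0.008,-0.066,0,0,0,0,-1, -0.004,-0.076,0,0,0,0,-1, 0,-0.087,0,0,0,0,-1,0,-0.087,0,0,0,0,-1]'
```

```text
time_s: 5.6
ee_pos: [0.4701, 0.0756, 0.1184]
eef_rot: [-3.141, -0.0, -0.113]
force: [-0.2, -0.1, 3.1]
grip_width: 0.0116
grip_force: 10.0
```

```bash
python3 -m pendant '[0.006,-0.0095,0,0,0,0,-1, 0.013,-0.018,0,0,0,0,-1, 0.021,-0.026,0,0,0,0,-1, 0.03,-0.033,0,0,0,0,-1, 0.04,-0.038,0,0,0,0,-1, 0.051,-0.042,0,0,0,0,-1, 0.059,-0.045,0,0,0,0,-1, 0.068,-0.046,0,0,0,0,-1, 0.075,-0.047,0,0,0,0,-1, 0.082,-0.047,0,0,0,0,-1, 0.082,-0.047,0,0,0,0,-1]' 14
```

```text
time_s: 6.7
ee_pos: [0.5136, 0.0937, 0.1183]
eef_rot: [-3.141, -0.0, -0.113]
force: [0.6, -0.3, -2.8]
grip_width: 0.0111
grip_force: 14.0
```

```bash
python3 -m pendant '[0,0,0,0,0,0,-0.4, 0,0,0,0,0,0,-0.4, 0,0,-0.1,0,0,0,0.2, 0,0,-0.1,0,0,0,0.2]'
python3 to.py b -22 0 106
python3 - <<'E'
from h import *
c=vision.camera("top"); 
for t in ("lid_handle","latch_knob"):
    for r in silhouettes(t,c)[:2]: print(t,r["score"],r["extent"])
save(c,"latch.png",(340,150,480,300),4)
E
```

```text
time_s: 7.1
ee_pos: [0.5154, 0.0939, 0.1739]
eef_rot: [-3.14, -0.008, -0.113]
force: [0.4, 0.1, -1.1]
grip_width: 0.0399
grip_force: 0.0
world [0.546  0.0457 0.106 ] rel [0.0707, 0.0893, 0.1362, -0.0013, -0.0054, -0.0006]
lid_handle 0.87 [366.2, 174.3, 456.5, 221.8]
```

View pics/latch.png

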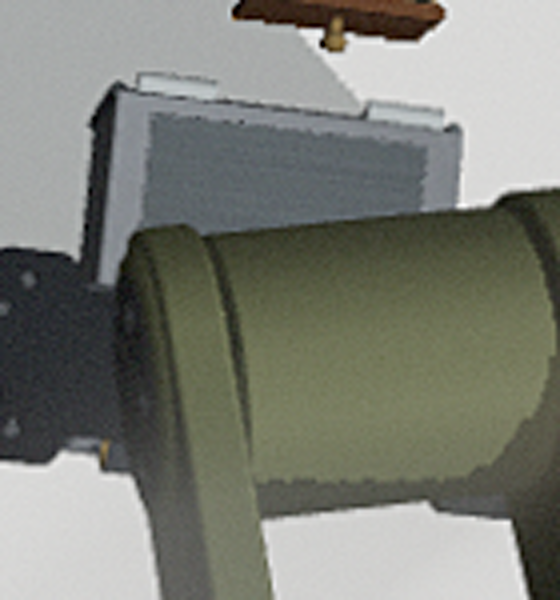

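The arm hides the lever in the top view, so I'll check it from the scene camera after moving over the handle.

```bash
python3 -m pendant '[0.071,0.089,0,0,0,0,0.2, 0.071,0.089,0,0,0,0,0.2,0.071,0.089,0,0,0,0,0.2,0.071,0.089,0,0,0,0,0.2]'
python3 to.py b -22 0 106
python3 - <<'E'
from h import *
c=vision.camera("scene"); save(c,"latch2.png",(290,90,430,230),4)
E
```

```text
time_s: 7.65
ee_pos: [0.5428, 0.0458, 0.1677]
eef_rot: [3.142, 0.001, -0.114]
force: [-0.7, -0.4, 0.1]
grip_width: 0.0565
grip_force: 0.0
world [0.546  0.0457 0.106 ] rel [0.0067, -0.0005, 0.1234, 0.0, 0.0009, -0.0008]
```

View pics/latch2.png

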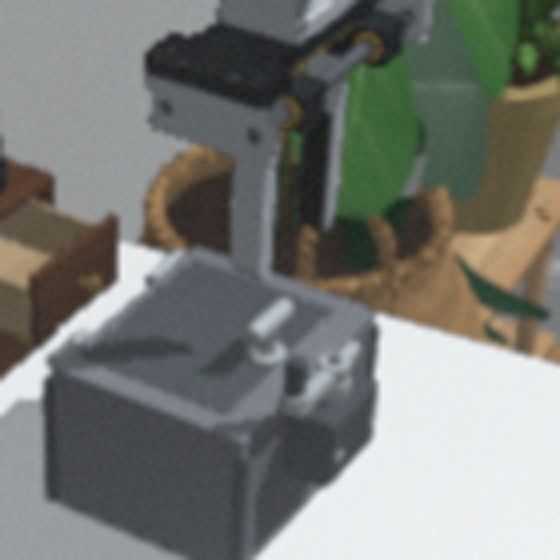

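The lever now lies along the front edge, with the knob at crop (297,372) toward the box's +y, so it has made its quarter turn. Next I grip the handle.

```bash
python3 -m pendant '[0.007,0,0.04,0,0,0,0.2, 0.007,0,0.09,0,0,0,0.2, 0.007,0,0.123,0,0,0,0.2, 0.007,0,0.123,0,0,0,0.2, 0.007,0,0.123,0,0,0,-1, 0.007,0,0.123,0,0,0,-1, 0.007,0,0.123,0,0,0,-1,0.007,0,0.123,0,0,0,-1]' 25
```

```text
time_s: 8.5
ee_pos: [0.5472, 0.0448, 0.108]
eef_rot: [3.141, -0.001, -0.113]
force: [-1.3, -2.3, 6.2]
grip_width: 0.0358
grip_force: 25.0
```

```bash
python3 -m pendant '[0.006,0,-0.019,0,0,0,-1, 0.014,0,-0.036,0,0,0,-1, 0.024,0,-0.053,0,0,0,-1, 0.035,0,-0.069,0,0,0,-1, 0.048,0,-0.084,0,0,0,-1, 0.062,0,-0.097,0,0,0,-1]' 25
```

```text
time_s: 9.1
ee_pos: [0.5781, 0.0414, 0.1561]
eef_rot: [-3.142, 0.0, -0.113]
force: [-1.4, -1.6, -6.9]
grip_width: 0.0357
grip_force: 25.0
```

```bash
python3 -m pendant '[0.016,0,-0.012,0,0,0,-1, 0.032,0,-0.022,0,0,0,-1, 0.05,0,-0.031,0,0,0,-1, 0.068,0,-0.037,0,0,0,-1, 0.087,0,-0.042,0,0,0,-1, 0.106,0,-0.045,0,0,0,-1, 0.126,0,-0.046,0,0,0,-1, 0.145,0,-0.045,0,0,0,-1, 0.165,0,-0.042,0,0,0,-1, 0.183,0,-0.037,0,0,0,-1, 0.183,0,-0.037,0,0,0,-1]' 25
```

```text
time_s: 10.2
ee_pos: [0.671, 0.0311, 0.1765]
eef_rot: [-3.14, -0.006, -0.113]
force: [4.1, 0.1, 8.4]
grip_width: 0.0354
grip_force: 25.0
```

```bash
python3 -m pendant '[0,0,0,0,0,0,0.2, 0,0,0,0,0,0,0.2, 0,0,-0.04,0,0,0,0.2, 0,0,-0.1,0,0,0,0.2, 0,0,-0.15,0,0,0,0.2, 0,0,-0.15,0,0,0,0.2, -0.1,0,-0.15,0,0,0,0.2, -0.2,0,-0.15,0,0,0,0.2, -0.3,0,-0.15,0,0,0,0.2, -0.4,0,-0.15,0,0,0,0.2, -0.42,0,-0.15,0,0,0,0.2, -0.42,0,-0.15,0,0,0,0.2]' 25
python3 - <<'E'
from h import *
ims=[]
for n in ("top","scene","wrist"):
    c=vision.camera(n); np.save(n+".npy",c,allow_pickle=True)
    for t in ("padlock","lid_handle","latch_knob"):
        for r in silhouettes(t,c)[:1]: print(n,t,round(r["score"],2),np.round(r["extent"]))
    im=cv2.cvtColor(c["pixels"],cv2.COLOR_RGB2BGR)
    if n!="wrist": x,y=(340,140) if n=="top" else (290,90); im=im[y:y+150,x:x+130]
    ims.append(cv2.resize(im,(260,300),interpolation=cv2.INTER_CUBIC) if n!="wrist" else cv2.resize(im,(400,300)))
w=np.hstack([np.hstack(ims[:2])]) 
w=np.vstack([cv2.copyMakeBorder(w,0,0,0,0,0),cv2.copyMakeBorder(ims[2],0,0,0,w.shape[1]-400,cv2.BORDER_CONSTANT)])
cv2.imwrite("pics/open.png",w)
E
```

```text
time_s: 11.4
ee_pos: [0.4594, 0.0551, 0.2495]
eef_rot: [-3.141, -0.001, -0.113]
force: [0.3, 0.1, -0.3]
grip_width: 0.0565
grip_force: 0.0
top padlock 0.73 [388. 216. 416. 223.]
top lid_handle 0.94 [371. 150. 477. 185.]
top latch_knob 0.44 [377. 250. 387. 255.]
scene padlock 0.45 [340. 182. 352. 201.]
scene lid_handle 0.74 [300. 106. 344. 184.]
wrist padlock 0.57 [294.  96. 334. 116.]
wrist lid_handle 0.7 [254. 164. 275. 184.]
wrist latch_knob 0.7 [250. 163. 345. 185.]
```

View pics/open.png

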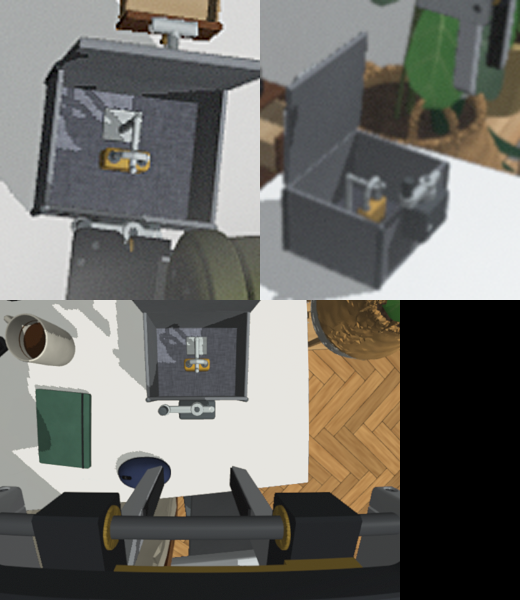

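The lid is open and the lever is across the front in all three views. The brass padlock is at top-crop (125,160), hanging on the hook near its tip. Now I measure it by colour.

```bash
python3 - <<'E'
from h import *
from to import box,C
def inv(P): 
    c,s=np.cos(C[2]),np.sin(C[2]); d=np.array(P)[:2]-C[:2]; return (np.array([c*d[0]+s*d[1],-s*d[0]+c*d[1]])*1e3).round(1)
for n,(x0,y0,x1,y1) in (("top",(370,190,440,240)),("wrist",(270,80,360,130))):
    c=np.load(n+".npy",allow_pickle=True).item()
    h=cv2.cvtColor(c["pixels"],cv2.COLOR_RGB2HSV); m=np.zeros(h.shape[:2],bool)
    m[y0:y1,x0:x1]=((h[...,0]>12)&(h[...,0]<32)&(h[...,1]>110)&(h[...,2]>70))[y0:y1,x0:x1]
    ys,xs=np.nonzero(m); r=cv2.minAreaRect(np.c_[xs,ys].astype(np.float32)); print(n,m.sum(),r)
    for q in cv2.boxPoints(r): print("  corner box",inv(at(q,c,.0516)))
    print("  ctr",inv(at(r[0],c,.0516)), "tip proj",proj([box(-.009,0,.083)],c),"bar root",proj([box(.036,0,.0785)],c))
c=np.load("top.npy",allow_pickle=True).item(); c2=np.load("scene.npy",allow_pickle=True).item()
for th in (1.4,1.5,1.6,1.7):
    x=72-94*np.cos(th)+26*np.sin(th); z=94+94*np.sin(th)+26*np.cos(th)
    e=[box((72-124*np.cos(th)+4*np.sin(th))/1e3,s,(94+124*np.sin(th)+4*np.cos(th))/1e3) for s in(.075,-.075)]
    print(th,proj([box(x/1e3,0,z/1e3)],c),proj(e,c).round(1).tolist(),proj(e,c2).round(1).tolist())
E
```

```text
top 97 ((402.86859130859375, 219.86688232421875), (22.842464447021484, 10.749394416809082), 6.709836959838867)
  corner box [-5.5 21.7]
  corner box [13.9 21.5]
  corner box [ 14.1 -19.9]
  corner box [ -5.3 -19.7]
  ctr [4.3 0.9] tip proj [[406.18514331 225.74568711]] bar root [[408.31074815 200.49580941]]
wrist 338 ((315.0, 103.5), (19.0, 40.0), 90.0)
  corner box [14.3 18. ]
  corner box [ 14.3 -21.9]
  corner box [ -4. -22.]
  corner box [-4.  18.2]
  ctr [ 5.2 -1.9] tip proj [[313.02750827 115.42213608]] bar root [[312.94375744  64.81182971]]
1.4 [[426.45258485 161.34439694]] [[379.0, 168.9], [477.9, 181.8]] [[309.0, 136.3], [347.6, 107.7]]
1.5 [[426.80694722 155.4462517 ]] [[380.0, 160.5], [478.8, 173.6]] [[304.0, 134.0], [342.9, 105.8]]
1.6 [[426.99328994 149.85413516]] [[380.9, 152.4], [479.5, 165.5]] [[299.1, 132.3], [338.2, 104.4]]
1.7 [[427.01195002 144.63879898]] [[381.6, 144.5], [479.8, 157.7]] [[294.2, 131.2], [333.5, 103.5]]
```

```bash
python3 to.py b 4.7 0 36; python3 to.py b 4.7 0 36 -0.1123
```

```text
world [0.5726 0.0427 0.036 ] rel [0.2265, -0.0013, 0.4257, 0.0, 0.0001, -0.0007]
world [0.5726 0.0427 0.036 ] rel [0.2265, -0.0013, 0.4257, 0.0, 0.0001, -0.0007]
```

```bash
python3 -m pendant '[0.09,0,0,0,0,0,0.4, 0.18,-0.001,0,0,0,0,0.4, 0.227,-0.001,0.04,0,0,0,0.4, 0.227,-0.001,0.12,0,0,0,0.4, 0.227,-0.001,0.2,0,0,0,0.4, 0.227,-0.001,0.27,0,0,0,0.4, 0.227,-0.001,0.33,0,0,0,0.4, 0.227,-0.001,0.36,0,0,0,0.4, 0.227,-0.001,0.36,0,0,0,0.4]' 25
python3 to.py b 4.7 0 36
```

```text
time_s: 12.9
ee_pos: [0.572, 0.0425, 0.0675]
eef_rot: [3.141, 0.003, -0.113]
force: [-0.2, -0.2, 0.5]
grip_width: 0.066
grip_force: 0.0
world [0.5726 0.0427 0.036 ] rel [0.0013, -0.0005, 0.0629, 0.0002, 0.0019, -0.0007]
```

```bash
python3 -m pendant '[0.001,0,0.03,0,0,0,0.4, 0.001,0,0.063,0,0,0,0.4, 0.001,0,0.063,0,0,0,0.4, 0.001,0,0.063,0,0,0,-1, 0.001,0,0.063,0,0,0,-1, 0.001,0,0.063,0,0,0,-1, 0.001,0,0.063,0,0,0,-1, 0.001,0,0.063,0,0,0,-1]' 30
```

```text
time_s: 13.7
ee_pos: [0.5736, 0.0425, 0.0381]
eef_rot: [-3.141, -0.001, -0.113]
force: [0.6, 0.5, 3.7]
grip_width: 0.0415
grip_force: 30.0
```

```bash
python3 -m pendant '[0,0,-0.014,0,0,0,-1, 0,0,-0.026,0,0,0,-1, 0,0,-0.026,0,0,0,-1]' 30
python3 -m pendant '[-0.015,0,0,0,0,0,-1, -0.03,0,0,0,0,0,-1,-0.03,0,0,0,0,0,-1]' 30
```

```text
time_s: 14.0
ee_pos: [0.5736, 0.0425, 0.0515]
eef_rot: [-3.141, -0.001, -0.113]
force: [-0.3, -0.9, -1.3]
grip_width: 0.0415
grip_force: 30.0
time_s: 14.3
ee_pos: [0.5571, 0.0443, 0.0502]
eef_rot: [3.141, 0.001, -0.113]
force: [-0.1, -0.0, -2.2]
grip_width: 0.0416
grip_force: 30.0
```

```bash
python3 -m pendant '[-0.02,0,0,0,0,0,-1, -0.04,0,0,0,0,0,-1, -0.04,0,0,0,0,0,-1]' 30
python3 -m pendant '[0,0,-0.02,0,0,0,-1, 0,0,-0.04,0,0,0,-1]' 30
```

```text
time_s: 14.6
ee_pos: [0.5372, 0.0466, 0.0504]
eef_rot: [3.142, 0.001, -0.113]
force: [0.4, -0.0, -2.1]
grip_width: 0.0418
grip_force: 30.0
time_s: 14.8
ee_pos: [0.5387, 0.0464, 0.0715]
eef_rot: [-3.142, -0.0, -0.113]
force: [-0.2, -0.2, -1.9]
grip_width: 0.0415
grip_force: 30.0
```

```bash
python3 -m pendant '[0,0,-0.08,0,0,0,-1, 0,0,-0.17,0,0,0,-1, 0,0,-0.26,0,0,0,-1, 0,0,-0.3,0,0,0,-1, 0,0,-0.3,0,0,0,-1]' 30
python3 to.py 0.4905 0.312 0.22 -0.1123
```

```text
time_s: 15.3
ee_pos: [0.5397, 0.0464, 0.2244]
eef_rot: [-3.141, -0.006, -0.113]
force: [0.1, 0.9, -2.2]
grip_width: 0.0413
grip_force: 30.0
world [0.4905 0.312  0.22  ] rel [-0.1579, -0.5166, 0.0082, -0.0005, -0.0041, -0.0008]
```

```bash
python3 -m pendant '[-0.02,-0.05,0,0,0,0,-1, -0.04,-0.12,0,0,0,0,-1, -0.06,-0.2,0,0,0,0,-1, -0.08,-0.28,0,0,0,0,-1, -0.11,-0.36,0,0,0,0,-1, -0.13,-0.43,0,0,0,0,-1, -0.15,-0.48,0,0,0,0,-1, -0.158,-0.517,0,0,0,0,-1, -0.158,-0.517,0,0,0,0,-1,-0.158,-0.517,0,0,0,0,-1]' 30
python3 to.py 0.4905 0.312 0.0325 -0.1123
```

```text
time_s: 16.3
ee_pos: [0.489, 0.3119, 0.2192]
eef_rot: [3.14, 0.001, -0.113]
force: [0.3, -0.5, -2.2]
grip_width: 0.0416
grip_force: 30.0
world [0.4905 0.312  0.0325] rel [0.0036, -0.0011, 0.3735, 0.0008, 0.0009, -0.0004]
```

```bash
python3 -m pendant '[0.003,0,0.07,0,0,0,-1, 0.003,0,0.15,0,0,0,-1, 0.003,0,0.23,0,0,0,-1, 0.003,0,0.29,0,0,0,-1, 0.003,0,0.33,0,0,0,-1, 0.003,0,0.35,0,0,0,-1, 0.003,0,0.36,0,0,0,-1, 0.003,0,0.36,0,0,0,-1]' 30
python3 to.py 0.4905 0.312 0.0325 -0.1123
python3 - <<'E'
from h import *
c=vision.camera("scene"); save(c,"place.png",(250,190,390,330),4)
E
```

```text
time_s: 17.1
ee_pos: [0.491, 0.3117, 0.0407]
eef_rot: [-3.142, -0.0, -0.114]
force: [-0.2, -0.1, -1.5]
grip_width: 0.0414
grip_force: 30.0
world [0.4905 0.312  0.0325] rel [-0.001, -0.0005, 0.0164, -0.0, -0.0001, -0.0011]
```

View pics/place.png

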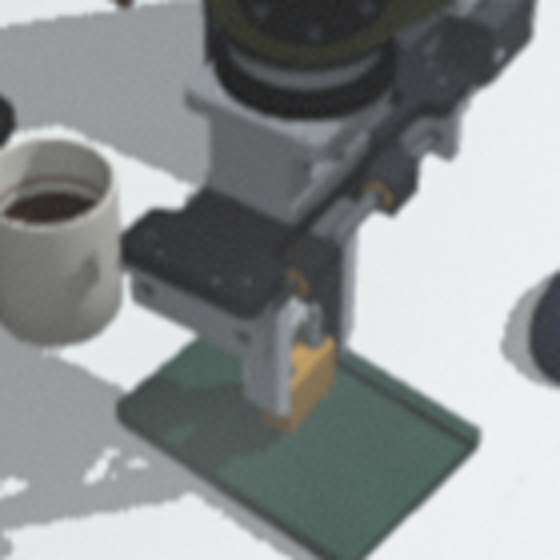

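The padlock is held upright just above the notebook, with its underside near crop (295,425), well inside the cover. I'll lower it in small steps and watch the force.

```bash
python3 -m pendant '[0,0,0.007,0,0,0,-1, 0,0,0.012,0,0,0,-1, 0,0,0.012,0,0,0,-1]' 30
python3 -m pendant '[0,0,0.003,0,0,0,-1, 0,0,0.005,0,0,0,-1, 0,0,0.005,0,0,0,-1]' 30
```

```text
time_s: 17.45
ee_pos: [0.4906, 0.312, 0.0344]
eef_rot: [3.142, 0.0, -0.113]
force: [-0.0, 0.5, -1.9]
grip_width: 0.0414
grip_force: 30.0
time_s: 17.75
ee_pos: [0.4909, 0.3121, 0.0327]
eef_rot: [-3.141, -0.001, -0.113]
force: [-1.8, -1.1, 5.1]
grip_width: 0.0419
grip_force: 30.0
```

```bash
python3 -m pendant '[0,0,0,0,0,0,-0.05, 0,0,0,0,0,0,0.05, 0,0,0,0,0,0,0.2, 0,0,0,0,0,0,0.4, 0,0,0,0,0,0,0.4, 0,0,-0.04,0,0,0,0.4, 0,0,-0.1,0,0,0,0.4, 0,0,-0.18,0,0,0,0.4, 0,0,-0.26,0,0,0,0.4, 0,0,-0.34,0,0,0,0.4, 0,0,-0.4,0,0,0,0.4, 0,0,-0.4,0,0,0,0.4]' 30
python3 - <<'E'
from h import *
c=vision.camera("scene"); im=cv2.cvtColor(c["pixels"],cv2.COLOR_RGB2BGR)[90:350,190:440]
cv2.imwrite("pics/final.png",cv2.resize(im,None,fx=2.3,fy=2.3,interpolation=cv2.INTER_CUBIC))
for r in silhouettes("padlock",c)[:1]: print(r["score"],r["extent"])
E
```

```text
time_s: 18.95
ee_pos: [0.4919, 0.3127, 0.2366]
eef_rot: [-3.137, -0.006, -0.113]
force: [0.2, 0.1, 0.6]
grip_width: 0.0656
grip_force: 0.0
0.77 [312.6, 271.6, 329.2, 302.0]
```

View pics/final.png

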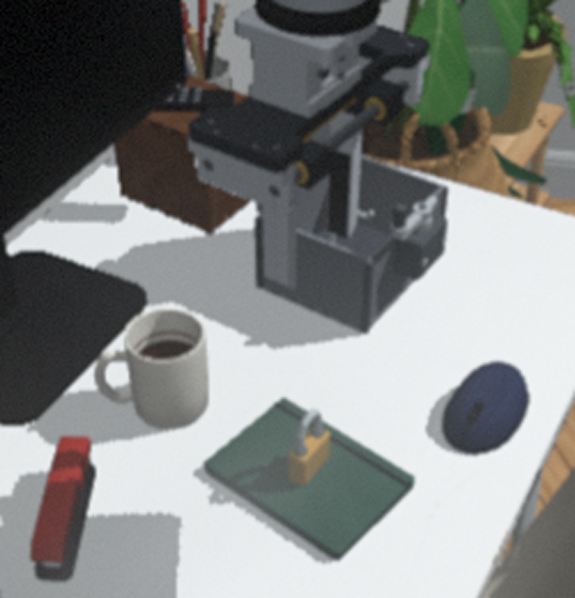

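The padlock stands on the middle of the notebook at (308,455), and the mug, stapler and mouse have not moved. The lever at (420,215) is still aside, and the gripper is clear of everything. I'm handing the job in.

```bash
python3 -c "
from station import order
print(order.hand_in())"
```

```text
the job is handed in; nothing more can be done
None
```

I swung the latch aside, opened the lid to about 1.5 rad and set the padlock standing on the notebook; the mug, stapler and mouse were not moved, and the job was handed in at about 19 s (no verdict was returned).

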